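# Count out six grinding balls on the tilting counting board

### The arm

A 7-joint arm with a two-finger parallel gripper is mounted at the origin on a cart in front of the work surface, level with it; the furniture and walls round the work are solid. World frame = base frame: x ahead of the robot, y to its left, z up, the work surface at z = 0. Lengths are in m, angles in rad, forces in N, time in s.
With the tool pointing down it reaches from about 0.425 to 1.025 m from the base axis. Payload 3.6 kg.
Tool frame: the origin (TCP) lies midway between the tips of the shut fingers; the grasp point (between the pads) lies 19 mm behind it; z points along the fingers, y is the line along which they close (so a half turn about z gives the same grasp; the last joint's range is limited). The gripper opens to 85 mm and grips with 20 to 120 N. Pads are 22 mm wide; open, the fingers measure 114 mm over their backs; the gripper's body (76 mm by 85 mm) begins 54 mm behind the grasp point. The pads swing forward as they close: fully open they stand 13 mm farther back than shut.
Start: joints at [1.212, 0.591, 0.048, 1.609, -0.033, 0.943, -0.034], TCP at [0.19, -0.7, 0.231] pointing down, gripper open.
Joint ranges: [-2.69, 2.69], [-0.47, 2.24], [-1.27, 1.36], [0.19, 2.51], [-1.53, 4.68], [0.08, 2.07], [-3.09, 3.09]. Speed limits (rad/s): [2.57, 2.57, 3.14, 3.14, 3.14, 3.14, 3.14].

### API

Orientations are given as a 3x3 rotation matrix whose columns are the frame's x, y, z axes.
In Python, from cell import ctrl, snapshot, get_calibration gives the robot as it stands. Calls block until the motion is done:
- ctrl.move_to(position, orientation): joint-space move of the TCP to a pose.
- ctrl.move_l(position, vel=0.15, ori=None, until_force=None): straight line of the TCP; ori=None keeps the orientation; vel is the mean speed in m/s. With until_force (N) it stops when the force on the tool has changed by that much, and returns True; else False.
- ctrl.goto_joints(angles): joint-space move.
- ctrl.grip(opening, grip_force=None): finger opening in m; grip_force is the grip in N (None keeps the last); returns when the fingers have stopped.
- ctrl.sleep(seconds).
- ctrl.solve_ik(position, orientation): joint angles nearest the present ones, or None.
- snapshot(name): name is "scene" or "top"; returns (picture, depth): 420x560x3 uint8, red, green, blue; 420x560 float32, m along the optical axis (not along the pixel's ray), 0 where there is no reading.
- get_calibration(name): a dict with "fx", "fy", "cx", "cy" (pixels), "k1" (the pictures are not rectified: a ray, as slopes to the right and down, at radius r is drawn at 1 + k1 r^2 times it, then the intrinsics apply), "position" and "attitude" of the camera in the world. Camera axes: x right, y up, looking along -z (the intrinsics and any distortion apply to the point x, -y, -z); pixel columns grow to the right and rows downward; lengths in m; the calibration is good to about 2 mm. A picture is of the moment at which its call begins. get_calibration takes no time and is no camera call.
A pose or a line that the arm cannot do raises ctrl.PlanningError and nothing moves.
- ctrl.hand_in(): hands the job in; it is judged then, once.
Readings, each from a call of its own:
- ctrl.get_time_s(): time.
- ctrl.get_joint_pos(): joint angles.
- ctrl.get_dq(): joint speeds.
- ctrl.get_effort(): joint torques, N m.
- ctrl.get_tool_pos(): TCP position.
- ctrl.get_tcp_rot(): TCP orientation.
- ctrl.get_force(): force on the tool from outside, world axes, zero at the start.
- ctrl.get_moment(): the same for the moment, N m.
- ctrl.get_finger_gap(): finger opening in m.
- ctrl.get_gripper_force(): force on a finger pad.
Only numpy, scipy, OpenCV 4.12 (cv2) and the standard library are available. Lean on these libraries where they do the work, as an engineer would, in place of code of your own. Each camera call takes 0.05 s, during which the arm holds its last target. There are 200 camera calls.

### The job

Six grinding balls are wanted for the next milling jar: lift the counting board by its handle so that the balls roll out of the channel over the pockets, then lower it gently, without letting it drop, so that the extra balls run back into the channel; rock it again if a pocket stayed empty. Finish with the board at rest on its bumpers, a ball in each of the six pockets and the other four in the channel. Do not touch the clean balls with the gripper, and leave the beaker, timer and pen where they are.

Things in the scene. Friction and masses are not known exactly. Their poses are not given: they have to be found in the camera images.
- stand: Fixed aluminium stand (base plate 160 x 138 mm, two upright cheeks) that carries the hinged blue counting board. Origin on the bench, straight under the hinge axis, which runs along the stand's y, 78 mm above the bench. The stand's -x points to the board's handle, +x to its far end. Balls that cross fast can skip a pocket: take about 2 s for the lift.
- board (a joint): Board hinge, rad. 0: at rest on its bumpers, sloping 13 degrees (0.227 rad) down to channel and handle; grows as the handle is lifted, stop at 0.60. Level at 0.227; above that it slopes away from the channel, and balls climb the channel's ramp from about 0.38. Free hinge; the 0.45 kg board always falls back to rest by its weight, and slams if let go while raised.
- handle (a point): Middle of the handle: black sleeve, diameter 15 mm, 64 mm long, along the stand's y, on a steel bail at the channel end, 57 mm clear of the tray; 175 mm from the hinge axis towards the board's -x and 30 mm above it. At rest 68 mm above bare bench. Pinch it from above, fingers closing along the stand's x; it can turn between the fingers. Axes: the board's (x to far end, z up out of deck).
- channel (a point): Middle of the floor of the channel, the trough across the board's handle end (40 mm along x, 94 mm along y, 3 mm below the deck). Axes: the board's. Going away from the handle follow a 20 mm ramp (8.5 degrees), the deck with six pockets in two staggered rows of three, and 50 mm of plain deck. Walls stand 22 mm above the deck: clear sides, blue ends (15 mm above the channel floor at the handle end).
- pocket0 (a point): Where the centre of a ball lies when seated in pocket 0 of 6: round pocket 18.5 mm wide and 11.5 mm deep in the blue board; the point is 4 mm below the deck, and a seated ball stands 3.5 mm proud of it.
- pocket1 (a point): Where the centre of a ball lies when seated in pocket 1 of 6: round pocket 18.5 mm wide and 11.5 mm deep in the blue board; the point is 4 mm below the deck, and a seated ball stands 3.5 mm proud of it.
- pocket2 (a point): Where the centre of a ball lies when seated in pocket 2 of 6: round pocket 18.5 mm wide and 11.5 mm deep in the blue board; the point is 4 mm below the deck, and a seated ball stands 3.5 mm proud of it.
- pocket3 (a point): Where the centre of a ball lies when seated in pocket 3 of 6: round pocket 18.5 mm wide and 11.5 mm deep in the blue board; the point is 4 mm below the deck, and a seated ball stands 3.5 mm proud of it.
- pocket4 (a point): Where the centre of a ball lies when seated in pocket 4 of 6: round pocket 18.5 mm wide and 11.5 mm deep in the blue board; the point is 4 mm below the deck, and a seated ball stands 3.5 mm proud of it.
- pocket5 (a point): Where the centre of a ball lies when seated in pocket 5 of 6: round pocket 18.5 mm wide and 11.5 mm deep in the blue board; the point is 4 mm below the deck, and a seated ball stands 3.5 mm proud of it.
- ball0_center (a point): Centre of ball 0 of 10, all alike: polished steel grinding ball, 15 mm, 14 g. All ten start in the channel.
- ball1_center (a point): Centre of ball 1 of 10, all alike: polished steel grinding ball, 15 mm, 14 g. All ten start in the channel.
- ball2_center (a point): Centre of ball 2 of 10, all alike: polished steel grinding ball, 15 mm, 14 g. All ten start in the channel.
- ball3_center (a point): Centre of ball 3 of 10, all alike: polished steel grinding ball, 15 mm, 14 g. All ten start in the channel.
- ball4_center (a point): Centre of ball 4 of 10, all alike: polished steel grinding ball, 15 mm, 14 g. All ten start in the channel.
- ball5_center (a point): Centre of ball 5 of 10, all alike: polished steel grinding ball, 15 mm, 14 g. All ten start in the channel.
- ball6_center (a point): Centre of ball 6 of 10, all alike: polished steel grinding ball, 15 mm, 14 g. All ten start in the channel.
- ball7_center (a point): Centre of ball 7 of 10, all alike: polished steel grinding ball, 15 mm, 14 g. All ten start in the channel.
- ball8_center (a point): Centre of ball 8 of 10, all alike: polished steel grinding ball, 15 mm, 14 g. All ten start in the channel.
- ball9_center (a point): Centre of ball 9 of 10, all alike: polished steel grinding ball, 15 mm, 14 g. All ten start in the channel.
- beaker: Empty clear 250 ml beaker, 74 mm wide, 94 mm tall, standing loose left of the work; origin under its centre. To be left alone.
- timer: Small white lab timer, 70 x 66 x 18 mm, lying loose at the left; origin under its centre. To be left alone.
- pen: White pen, 145 mm, lying loose at the right front; origin under its centre. To be left alone.

How it is judged:
By the outcome, as a careful person would: the job done as asked, in the order asked, and still so for the second after the job is handed in, with the robot touching nothing.
It also fails if it takes over 72 s, if anything falls off the work surface, if the arm or the gripper's body presses on something with over 40 N, if the wrist force passes 120 N, or if a joint passes its speed limit or range.

## Working session

There is one attempt and no reset: what is moved stays moved. The work goes in short steps, each a Python script; the robot and the scene stay as the last script left them, time stands still between calls to the robot, and variables do not carry over. Pictures are saved under pics/ and viewed, at most 10 in all, crops included, and the job is handed in when it is done.

```bash
ls; mkdir -p pics; cat > h.py <<'E'
import numpy as np, cv2
from cell import ctrl, snapshot, get_calibration
def ray(name,u,v):
    c=get_calibration(name); R=np.array(c["attitude"]); 
    d=np.array([(u-c["cx"])/c["fx"],(v-c["cy"])/c["fy"]]); s=d.copy()
    for _ in range(20): s=d/(1+c["k1"]*(s@s))
    return np.array(c["position"]), R@np.array([s[0],-s[1],-1.0])
def onz(name,u,v,z):
    p,d=ray(name,u,v); return p+d*(z-p[2])/d[2]
def dep(name,u,v,D):
    p,d=ray(name,u,v); return p+d*D[int(round(v)),int(round(u))]
def save(name,f):
    im,D=snapshot(name); cv2.imwrite("pics/"+f,im[:,:,::-1]); return im,D
E
python3 - <<'E'
from h import *
for n in("scene","top"):
    c=get_calibration(n);print(c); im,D=save(n,n+"0.png"); np.save(n+"D.npy",D)
print(ctrl.get_time_s(),ctrl.get_tcp_rot())
E
```

```text
pics
{'fx': 508.69106157788076, 'fy': 508.69106157788076, 'cx': 272.3184960786366, 'cy': 210.96015779740682, 'k1': -0.03977336808821922, 'position': array([-0.2971918 , -0.65546429,  0.74884304]), 'attitude': array([[ 0.62884786,  0.41073822, -0.66018519],
       [-0.77752558,  0.3299188 , -0.53535741],
       [-0.00208424,  0.84996924,  0.5268282 ]])}
{'fx': 542.7789028272274, 'fy': 542.7789028272274, 'cx': 277.0024034294618, 'cy': 212.9232081444584, 'k1': -0.11241373880832119, 'position': array([0.21214669, 0.01655957, 1.58138486]), 'attitude': array([[ 0.01061298,  0.98022769, -0.19758804],
       [-0.99992004,  0.01176221,  0.00464359],
       [ 0.00687585,  0.19752296,  0.98027415]])}
0.1 [[ 9.64880117e-01  2.62689777e-01 -6.64186954e-04]
 [ 2.62690581e-01 -9.64878227e-01  1.91457581e-03]
 [-1.37920037e-04 -2.02181179e-03 -9.99997947e-01]]
```

View pics/top0.png

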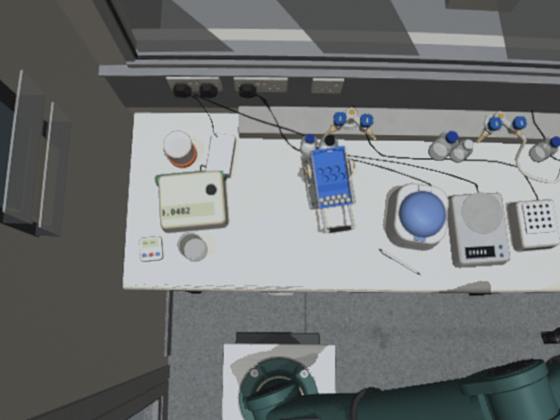

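View pics/scene0.png

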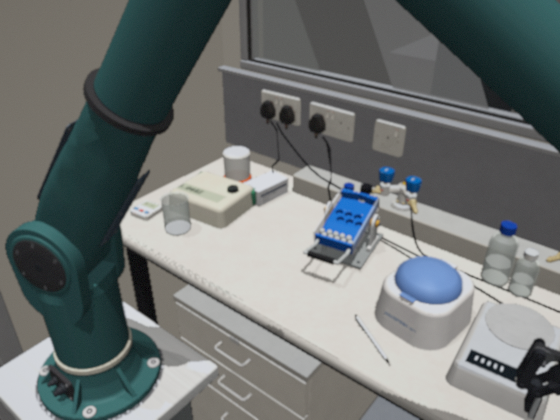

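The top view shows the blue board around (332,175), with its black handle at about (340,229) pointing towards the robot. The beaker is at (194,246), the timer at (150,248) and the pen at (400,262). In the scene view the handle is at about (328,254).

```bash
python3 - <<'E'
from h import *
def blob(n,box):
    im=cv2.imread(f"pics/{n}0.png"); x0,y0,x1,y1=box
    m=(im[y0:y1,x0:x1].max(2)<60).astype(np.uint8)
    k,l,s,c=cv2.connectedComponentsWithStats(m); i=1+np.argmax(s[1:,4])
    pts=np.argwhere(l==i)[:,::-1].astype(np.float32)+[x0,y0]
    print(n,s[i],cv2.minAreaRect(pts.astype(np.float32)),pts.mean(0)); return pts
t=blob("top",(318,218,362,240)); s=blob("scene",(300,240,350,268))
mt=cv2.minAreaRect(t.astype(np.float32))[0]; ms=cv2.minAreaRect(s.astype(np.float32))[0]
print("top z.068",onz("top",*mt,.070)," scene",onz("scene",*ms,.070))
p,d=ray("top",*mt);q,e=ray("scene",*ms);A=np.array([d,-e]).T;k=np.linalg.lstsq(A,q-p,rcond=None)[0];print("tri",p+k[0]*d,q+k[1]*e)
W=np.array([onz("top",*x,.07)[:2] for x in t]);print("handle rect",cv2.minAreaRect(W.astype(np.float32)))
im=cv2.imread("pics/top0.png").astype(int); m=((im[:,:,0]>120)&(im[:,:,0]-im[:,:,2]>80)).astype(np.uint8)
m[:, :300]=0;m[:,365:]=0;m[:140]=0;m[240:]=0
b=np.argwhere(m)[:,::-1]; W=np.array([onz("top",*x,.09)[:2] for x in b]);r=cv2.minAreaRect(W.astype(np.float32));print("board",r,cv2.boxPoints(r))
pc=np.linalg.svd(W-W.mean(0))[2];print(W.mean(0),pc)
a=cv2.resize(cv2.imread("pics/top0.png")[130:245,290:380],None,fx=5,fy=5,interpolation=3);cv2.imwrite("pics/c1.png",a)
E
```

```text
top [12  9 20  5 63] ((339.43243408203125, 228.59458923339844), (3.2879798412323, 19.39908218383789), 80.53767395019531) [339.07936508 228.77777778]
scene [  8  12  25  11 112] ((319.8248596191406, 256.59552001953125), (24.717769622802734, 4.627527713775635), 16.389541625976562) [320.26785714 256.6875    ]
top z.068 [ 0.47365543 -0.16780301  0.07      ]  scene [ 0.47026256 -0.16817759  0.07      ]
tri [ 0.47396611 -0.16802204  0.06820444] [ 0.47272901 -0.16661155  0.06781833]
handle rect ((0.47365960478782654, -0.16781552135944366), (0.009405506774783134, 0.05539589375257492), 10.144248962402344)
board ((0.6373469233512878, -0.14288347959518433), (0.20412129163742065, 0.10106931626796722), 10.316019058227539) [[ 0.5278865  -0.11144245]
 [ 0.5459857  -0.21087798]
 [ 0.74680734 -0.17432451]
 [ 0.72870815 -0.07488897]]
[ 0.63192639 -0.14159696] [[-0.99256433 -0.12172116]
 [ 0.12172116 -0.99256433]]
```

View pics/c1.png

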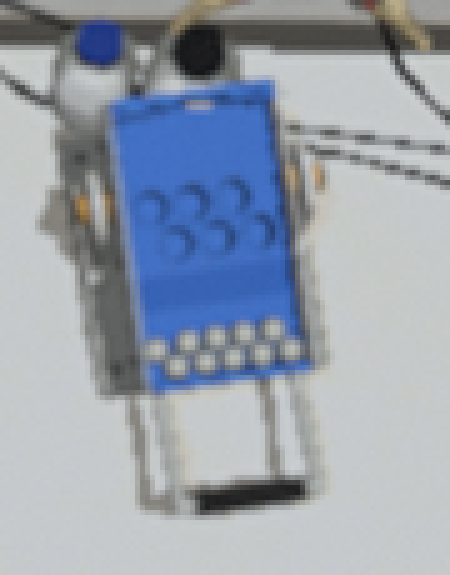

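The crop shows ten balls in the channel, six empty pockets and the handle clear to grasp. The stand's yaw is about 10°.

```bash
cat >> h.py <<'E'
H=np.array([0.4735,-0.1678]); YAW=np.radians(10.0); c_,s_=np.cos(YAW),np.sin(YAW)
def RR(sg): return np.array([[-s_*sg,c_*sg,0],[c_*sg,s_*sg,0],[0,0,-1.0]])
def hp(a,off=(0,0)):
    "TCP for board angle a; off = grasp correction along stand x, z"
    f=lambda t: np.array([-.175*np.cos(t)-.03*np.sin(t), -.175*np.sin(t)+.03*np.cos(t)])
    d=f(.227-a)-f(.227)
    xy=H+(d[0]+off[0])*np.array([c_,s_]); return np.array([*xy,.068+d[1]-.019+off[1]])
E
python3 - <<'E'
from h import *
q0=ctrl.get_joint_pos();print(q0)
for sg in(1,-1):
    for a in (0,.5): print(sg,a,ctrl.solve_ik(hp(a),RR(sg)))
    print(ctrl.solve_ik(hp(0)+[0,0,.22],RR(sg)))
E
```

```text
[ 1.21151437  0.59204837  0.04832567  1.60967528 -0.03328596  0.94270032
 -0.03374376]
1 0 [ 0.44273383  0.63132854 -0.25976462  2.21198819  0.46034695  0.34823651
 -0.03024554]
1 0.5 [ 0.51781561  0.49973464 -0.37320604  2.13773685  0.33569816  0.55902243
  0.07373007]
[ 0.63329155  0.29347465 -0.47194564  2.04836706  0.17783277  0.83820156
  0.23371355]
-1 0 [ 0.01968012  0.65029697  0.3172336   2.23032314 -0.59918734  0.34146362
 -2.1199794 ]
-1 0.5 [-0.06102122  0.51035721  0.40307027  2.16265285 -0.38454582  0.5360732
 -2.33705023]
[-0.02237394  0.27303119  0.33694596  2.07471193 -0.12312625  0.81230448
 -2.57917637]
```

```bash
python3 - <<'E'
from h import *
p=ctrl.get_tool_pos()
ctrl.move_l([p[0],p[1],.38],vel=.3)
ctrl.move_to(hp(0)+[0,0,.25],RR(1))
ctrl.grip(.042,grip_force=25)
ctrl.move_l(hp(0)+[0,0,.07],vel=.2)
print(ctrl.get_time_s(),ctrl.get_tool_pos(),hp(0),ctrl.get_finger_gap(),ctrl.get_force())
a,_=save("top","t1.png");b,_=save("scene","s1.png")
A=cv2.resize(a[190:250,300:380],(400,300),interpolation=cv2.INTER_CUBIC);B=cv2.resize(b[190:280,270:390],(400,300),interpolation=cv2.INTER_CUBIC)
cv2.imwrite("pics/c2.png",np.hstack([A,B])[:,:,::-1])
E
```

```text
4.4667 [ 0.4743073  -0.16787398  0.1197327 ] [ 0.4735 -0.1678  0.049 ] 0.04199433442889281 [-0.69539736 -0.01546238  1.2826806 ]
```

View pics/c2.png

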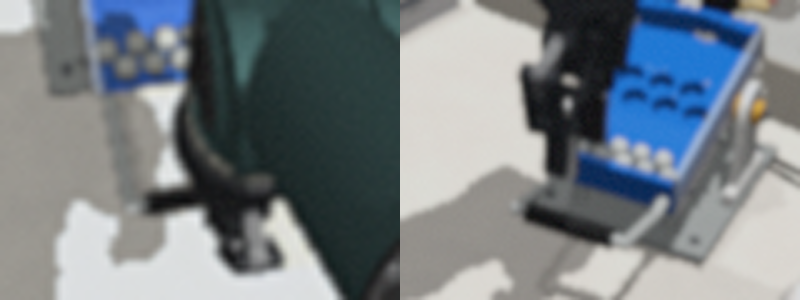

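The fingers hang above the handle, one on either side of it, and clear of the tray. Next I descend with a force guard, then grip.

```bash
python3 - <<'E'
from h import *
f0=ctrl.get_force()
hit=ctrl.move_l(hp(0),vel=.08,until_force=6)
print(hit,ctrl.get_tool_pos(),ctrl.get_force()-f0)
if not hit:
    ctrl.grip(.0,grip_force=25)
    print(ctrl.get_finger_gap(),ctrl.get_gripper_force(),ctrl.get_force()-f0,ctrl.get_tool_pos(),ctrl.get_time_s())
E
```

```text
False [ 0.47380559 -0.16783758  0.04927934] [ 0.18716062 -0.00725865  0.58557701]
0.013956930936881372 24.45393204689026 [-1.0824532  -0.52073593  5.08105889] [ 0.47347394 -0.16801537  0.04948962] 5.9417
```

```bash
cat >> h.py <<'E'
def arc(angs,v):
    for a in angs: ctrl.move_l(hp(a),vel=v)
E
python3 - <<'E'
from h import *
t=ctrl.get_time_s()
arc([.15,.3],.06); print(ctrl.get_force(),ctrl.get_tool_pos()-hp(.3))
arc([.47],.04); print(ctrl.get_force(),ctrl.get_time_s()-t)
ctrl.sleep(1.2); print(ctrl.get_force(),ctrl.get_finger_gap(),ctrl.get_time_s(),ctrl.get_tool_pos()-hp(.47))
a,_=save("top","t2.png");b,_=save("scene","s2.png")
A=cv2.resize(a[130:220,300:380],(400,450),interpolation=cv2.INTER_CUBIC);B=cv2.resize(b[180:270,300:380],(400,450),interpolation=cv2.INTER_CUBIC)
cv2.imwrite("pics/c3.png",np.hstack([A,B])[:,:,::-1])
E
```

```text
[-2.3897627  -2.15549855 -1.71177741] [-0.00059316 -0.00029475  0.00017298]
[-4.70737527 -3.90969571  0.24485762] 2.0833000000000004
[-4.47749849 -2.73966455  1.05085187] 0.014040956491076754 9.225 [-0.00151222 -0.00054567  0.00011624]
```

View pics/c3.png

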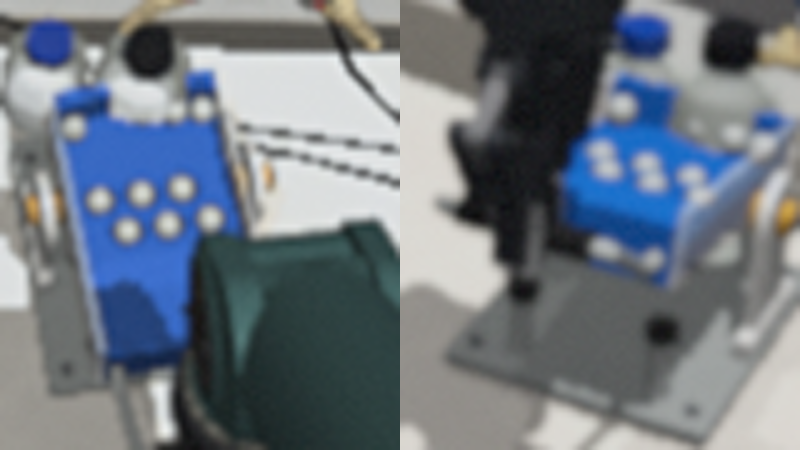

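All six pockets hold balls, at crop positions (100,200), (142,194), (182,187), (128,230), (168,224) and (210,218). The extra balls are at the far end, so I lower gently.

```bash
python3 - <<'E'
from h import *
arc([.33,.2,.1],.04); ctrl.sleep(1.0); arc([.03],.03); arc([0],.015); ctrl.sleep(1.0)
print(ctrl.get_force(),ctrl.get_tool_pos()-hp(0),ctrl.get_finger_gap(),ctrl.get_time_s())
a,_=save("top","t3.png");b,_=save("scene","s3.png")
A=cv2.resize(a[130:220,300:380],(400,450),interpolation=cv2.INTER_CUBIC);B=cv2.resize(b[180:270,300:380],(400,450),interpolation=cv2.INTER_CUBIC)
cv2.imwrite("pics/c4.png",np.hstack([A,B])[:,:,::-1])
E
```

```text
[-3.4553977  -4.29062647  2.4891443 ] [ 4.47233706e-05 -1.31404301e-04  6.25131865e-04] 0.014147264376055497 14.4917
```

View pics/c4.png

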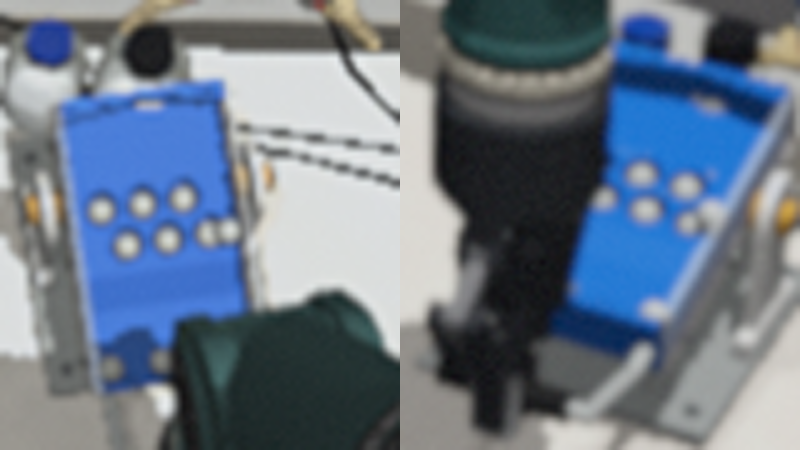

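Six pockets are full and three balls are in the channel. One ball is stuck at crop (230,230), between the side wall and the right-hand seated ball. I'll rock to about 0.36, below the ramp-climb angle, and lower a bit more briskly while still holding the handle.

```bash
cat > rock.py <<'E'
from h import *
import sys
up,vd,f=float(sys.argv[1]),float(sys.argv[2]),sys.argv[3]
arc([.18,up],.06); ctrl.sleep(1.5)
u,_=snapshot("top")
arc([.05],vd); ctrl.sleep(.8); arc([0],.02); ctrl.sleep(.8)
print(ctrl.get_force(),ctrl.get_tool_pos()-hp(0),ctrl.get_finger_gap(),ctrl.get_time_s())
a,_=save("top","t"+f); b,_=save("scene","s"+f)
cv2.imwrite("pics/"+f,np.hstack([cv2.resize(x,(265,300),interpolation=cv2.INTER_CUBIC) for x in (u[130:220,300:380],a[130:220,300:380],b[180:270,300:380])])[:,:,::-1])
E
python3 rock.py .36 .12 c5.png
```

```text
[-4.61622138 -4.21037146  0.6006241 ] [ 6.11322301e-05 -1.02926659e-04  7.20919735e-04] 0.013773414256310854 20.3083
```

View pics/c5.png

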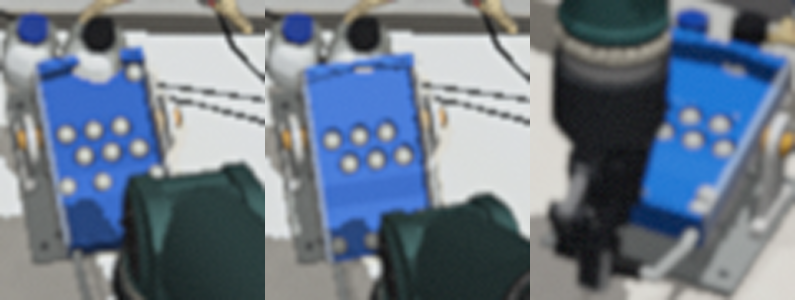

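The six pockets are full, and no loose balls remain on the deck. The channel shows two balls at the left (top view) and two at the right (scene view). I'll release, retreat and check.

```bash
python3 - <<'E'
from h import *
ctrl.grip(.042); print(ctrl.get_force())
p=ctrl.get_tool_pos(); ctrl.move_l([p[0],p[1],.13],vel=.1); ctrl.move_l([p[0],p[1],.32],vel=.25)
ctrl.move_to([.25,-.55,.38],RR(1)); ctrl.sleep(.3)
print(ctrl.get_time_s(),ctrl.get_finger_gap())
a,_=save("top","t6.png"); b,_=save("scene","s6.png")
cv2.imwrite("pics/c6.png",np.hstack([cv2.resize(x,(400,500),interpolation=cv2.INTER_CUBIC) for x in (a[130:240,295:383],b[170:280,290:378])])[:,:,::-1])
E
```

```text
[ 1.0598613  -0.96120284  0.17349388]
24.6 0.041455646531684084
```

View pics/c6.png

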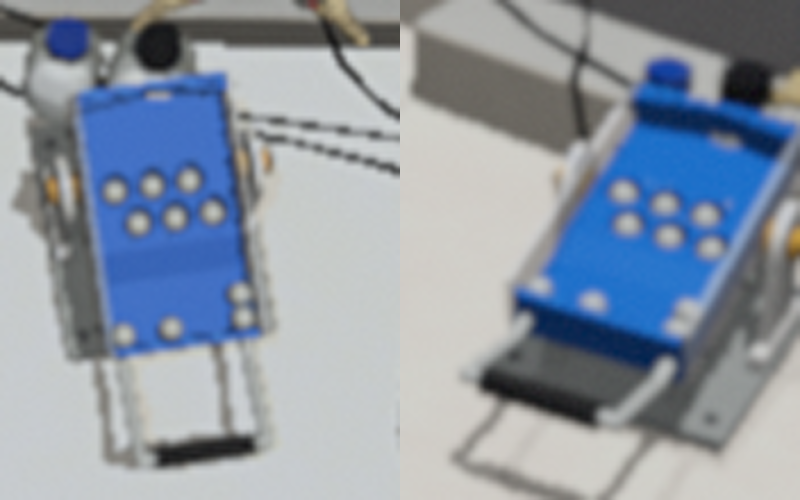

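Each of the six pockets holds a ball. The other four are in the channel at (122,335), (170,328), (243,318) and (240,293), and the board is at rest.

```bash
python3 -c "
from cell import ctrl
print(ctrl.hand_in())"
```

```text
the job is handed in; nothing more can be done
None
```

The job is handed in: the last pictures show the board at rest with a ball in each of the six pockets and the other four in the channel, after one extra rock to free a ball stuck against the side wall (robot clock 24.6 s of 72 s).

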